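# Snap the medicine box lid shut all round

## Task

The lid is lying on the medicine box but the four rim wings round its edge are still standing up. Go round the rim with your fingertips and press each wing down until it clicks shut, so that the lid is closed on all four sides. Only press: leave the box standing where it is without lifting it or shoving it about, do not disturb the other things, and finish with the hand clear.

Things in the scene. Friction and masses are not known exactly. Their poses are not given: they have to be found in the camera images.
- medbox: medicine box: loose, about 1.1 kg, translucent tub 154 x 114 mm (x by y) with a seated teal lid with a pale centre panel, lid plate top 66 mm up. Origin: centre of the underside; x along the long side, y along the short side. Each side has a teal rim wing hinged at the lid's edge; with all four shut the lid measures 176 x 136 mm, rim top 71 mm up, 4 mm proud of the centre panel
- wing_near (a joint): angle (rad) of the wing on the box's -x side: 0 = clicked shut and level, 0.36 to 0.54 = standing at the start (outer edge 10 to 14 mm higher than shut). A sprung catch resists until the wing snaps over at about 0.1, then pulls it to 0 and keeps it there; let go earlier it springs back up to about 0.3. Takes about 8 N straight down at the press point; at 0 it meets a hard stop
- press_near (a point): press point (thumb ridges) on top of the -x-side wing, mid-length, 16 mm out from its hinge; moves with the wing and, once shut, lies at x = -76 mm, 71 mm up in the box's frame (other coordinate 0). The wing is a plate 70 mm long, 28 mm wide, 5 mm thick with a skirt at its outer edge; hinge line at x = -60 mm, 66 mm up
- wing_far (a joint): angle (rad) of the wing on the box's +x side: 0 = clicked shut and level, 0.36 to 0.54 = standing at the start (outer edge 10 to 14 mm higher than shut). A sprung catch resists until the wing snaps over at about 0.1, then pulls it to 0 and keeps it there; let go earlier it springs back up to about 0.3. Takes about 8 N straight down at the press point; at 0 it meets a hard stop
- press_far (a point): press point (thumb ridges) on top of the +x-side wing, mid-length, 16 mm out from its hinge; moves with the wing and, once shut, lies at x = +76 mm, 71 mm up in the box's frame (other coordinate 0). The wing is a plate 70 mm long, 28 mm wide, 5 mm thick with a skirt at its outer edge; hinge line at x = +60 mm, 66 mm up
- wing_left (a joint): angle (rad) of the wing on the box's +y side: 0 = clicked shut and level, 0.36 to 0.54 = standing at the start (outer edge 10 to 14 mm higher than shut). A sprung catch resists until the wing snaps over at about 0.1, then pulls it to 0 and keeps it there; let go earlier it springs back up to about 0.3. Takes about 8 N straight down at the press point; at 0 it meets a hard stop
- press_left (a point): press point (thumb ridges) on top of the +y-side wing, mid-length, 16 mm out from its hinge; moves with the wing and, once shut, lies at y = +56 mm, 71 mm up in the box's frame (other coordinate 0). The wing is a plate 110 mm long, 28 mm wide, 5 mm thick with a skirt at its outer edge; hinge line at y = +40 mm, 66 mm up
- wing_right (a joint): angle (rad) of the wing on the box's -y side: 0 = clicked shut and level, 0.36 to 0.54 = standing at the start (outer edge 10 to 14 mm higher than shut). A sprung catch resists until the wing snaps over at about 0.1, then pulls it to 0 and keeps it there; let go earlier it springs back up to about 0.3. Takes about 8 N straight down at the press point; at 0 it meets a hard stop
- press_right (a point): press point (thumb ridges) on top of the -y-side wing, mid-length, 16 mm out from its hinge; moves with the wing and, once shut, lies at y = -56 mm, 71 mm up in the box's frame (other coordinate 0). The wing is a plate 110 mm long, 28 mm wide, 5 mm thick with a skirt at its outer edge; hinge line at y = -40 mm, 66 mm up
- inhaler: yellow inhaler with metal canister, about 55 x 26 x 84 mm, standing in the fixed white slotted rack (100 x 300 x 59 mm) at the back; loose bystander, origin at the centre of its underside; leave it untouched
- pill_crusher: stainless lever pill crusher, 145 mm long and 45 mm high, lying in the fixed white slotted rack at the back; loose bystander, origin at the centre of its underside; leave it untouched
- jar: round glass jar with bamboo lid, 81 mm across, 90 mm high; loose bystander, origin at the centre of its underside; leave it untouched
- cup: orange plastic measuring cup, 72 mm across the rim, 62 mm high, handle on its +y side reaching 60 mm from the axis; loose bystander, origin at the centre of its underside; leave it untouched
- pill_bottle: amber pill bottle with white cap, 46 mm across, 85 mm high; loose bystander, origin at the centre of its underside; leave it untouched
- syrup_bottle: green glass bottle with black cap, 50 mm across, 115 mm high; loose bystander, origin at the centre of its underside; leave it untouched
Mind the look-alikes: they are no part of the job. Leave any brown look-alike of the medbox alone.

How it is judged:
At the end, for the whole second after the job is handed in: all four wings are clicked shut (each under 0.05 rad), the box is at rest, standing level on the surface within 40 mm of where it was, and every bystander is within 20 mm of where it was (value of joint each of wing_near, wing_far, wing_left, wing_right below 0.05 rad and angle between medbox's own z axis and vertical below 0.05 rad and height (world z) of medbox below 0.006 m and distance of medbox from where it was at the start of the episode below 0.04 m and linear speed of medbox below 0.02 m/s and distance of each of inhaler, pill_crusher, jar, cup, pill_bottle, syrup_bottle from where it was at the start of the episode below 0.02 m); the robot touches nothing.
It fails at once if the box is lifted (over 12 mm) or tipped (over 0.2 rad) (height (world z) of medbox above 0.012 m or angle between medbox's own z axis and vertical above 0.2 rad).
It fails at once if the box is shoved more than 50 mm (distance of medbox from where it was at the start of the episode above 0.05 m).
It fails at once if another thing is lifted, tipped over or pushed more than 30 mm (distance of any of inhaler, pill_crusher, jar, cup, pill_bottle, syrup_bottle from where it was at the start of the episode above 0.03 m or angle between any of inhaler, pill_crusher, jar, cup, pill_bottle, syrup_bottle's own z axis and vertical above 0.4 rad).
It also fails if it takes over 45 s, if anything falls off the work surface, if the arm or the gripper's body presses on something with over 40 N, if the wrist force passes 120 N, or if a joint passes its speed limit or range.

## Robot

A 7-joint arm with a two-finger parallel gripper is mounted at the origin on the work surface. World frame = base frame: x ahead of the robot, y to its left, z up, the work surface at z = 0. Lengths are in m, angles in rad, forces in N, time in s.
With the tool pointing down it reaches from about 0.425 to 0.975 m from the base axis. Payload 16.7 kg.
Tool frame: the origin (TCP) lies on the centre line of the jaws, within the pads' length; the fingertips stand 11 mm ahead of it and the grasp point (between the pads) lies 8 mm behind it; x points along the fingers, z is the direction in which the jaws open and shut, and the axes are right-handed (so a half turn about x gives the same grasp; the last joint's range is limited). The gripper opens to 85 mm and grips with 20 to 120 N. Pads are 22 mm wide; open, the fingers measure 114 mm over their backs; the gripper's body (76 mm by 85 mm) begins 54 mm behind the grasp point. The pads swing forward as they close: fully open they stand 13 mm farther back than shut.
Start: joints at [-1.355, 0.426, 0.074, 1.606, -0.034, 1.111, -0.067], TCP at [0.241, 0.63, 0.242] pointing down, gripper open.
Joint ranges: [-2.85, 2.85], [-0.5, 2.14], [-1.23, 1.37], [0.21, 2.46], [-1.02, 4.16], [0.16, 2.05], [-2.73, 2.73]. Speed limits (rad/s): [1.89, 1.89, 2.39, 2.39, 3.01, 3.01, 3.01].

## Interface

Orientations are given as a 3x3 rotation matrix whose columns are the frame's x, y, z axes.
In Python, from workcell import manip gives the robot as it stands. Calls block until the motion is done:
- manip.move_to(position, orientation): joint-space move of the TCP to a pose.
- manip.line_to(position, frame=None, feed=0.15, guard=None): straight line of the TCP; frame=None keeps the orientation; feed is the mean speed in m/s. With guard (N) it stops when the force on the tool has changed by that much, and returns True; else False.
- manip.move_joints(angles): joint-space move.
- manip.command_gripper(opening, f_grip=None): finger opening in m; f_grip is the grip in N (None keeps the last); returns when the fingers have stopped.
- manip.hold(seconds).
- manip.solve_ik(position, orientation): joint angles nearest the present ones, or None.
- manip.observe(): the state.
- manip.grab_frame(name): name is "scene" or "top" or "wrist"; returns a dict with "img" (480x640x3 uint8, red, green, blue), "fx", "fy", "cx", "cy" (pixels), "R" (3x3) and "t" (3): a world point X has camera coordinates R X + t. Camera axes: x right, y down, z forward; pixel columns grow to the right and rows downward; lengths in m; the calibration is good to about 2 mm. The wrist camera is an equidistant fisheye: a pixel r from the principal point sees the ray r / f radians off the axis. A picture is of the moment at which its call begins. There is no depth.
A pose or a line that the arm cannot do raises manip.IKError and nothing moves.
- manip.finish_job(): hands the job in, once; it reports no verdict.
Trained networks look in a picture, given as the dict that the camera call returned (one of the last four; its "shot" number tells which), for a name from the list of things; names that differ only in an ending like _2 or _b are one class to them, and where a whole thing is asked for, a point or a joint stands for the part that bears it (a point fixed in the world has none). Each returns a list of dicts, best first, with "confidence" (0 to 1); they miss things now and then, are a little off and sometimes report something else, mostly with a low value. They report only what shows in the picture. A call takes as long as a camera call. They do not tell look-alikes from the thing itself.
- manip.find_in(picture, label): "xy" ([column, row] in pixels, amid what is visible of it).
- manip.tip_of(picture, label): "xy" ([column, row] in pixels: a listed point, or the origin of a listed thing).
The state is a dict: "t": time; "qpos": joint angles; "qd": joint speeds; "effort": joint torques, N m; "position": TCP position; "tool_rot": TCP orientation; "ft_force": force on the tool from outside, world axes, zero at the start; "wrist_torque": the same for the moment, N m; "width": finger opening in m.
Only numpy, scipy, OpenCV 4.12 (cv2) and the standard library are available. Lean on these libraries where they do the work, as an engineer would, in place of code of your own. Each camera call takes 0.05 s, during which the arm holds its last target.

## Working session

There is one attempt and no reset: what is moved stays moved. The work goes in short steps, each a Python script; the robot and the scene stay as the last script left them, time stands still between calls to the robot, and variables do not carry over. Pictures are saved under pics/ and viewed, and the job is handed in when it is done.

```bash
mkdir -p pics; ls; cat > h.py <<'E'
import numpy as np, cv2
from workcell import manip
def save(p,n,crop=None,s=1):
    im=p["img"][:,:,::-1]
    if crop: im=im[crop[1]:crop[3],crop[0]:crop[2]]
    if s!=1: im=cv2.resize(im,None,fx=s,fy=s,interpolation=cv2.INTER_CUBIC)
    cv2.imwrite("pics/"+n,im)
def ray(p,xy):
    d=np.array([(xy[0]-p["cx"])/p["fx"],(xy[1]-p["cy"])/p["fy"],1.0])
    R=np.array(p["R"]);t=np.array(p["t"])
    return -R.T@t, R.T@d
def onz(p,xy,z):
    o,d=ray(p,xy); return o+d*(z-o[2])/d[2]
def proj(p,X):
    c=np.array(p["R"])@np.array(X)+np.array(p["t"]); return [p["fx"]*c[0]/c[2]+p["cx"],p["fy"]*c[1]/c[2]+p["cy"]]
E
python3 - <<'E'
from h import *
a=manip.grab_frame("scene");b=manip.grab_frame("top")
save(a,"s1.png");save(b,"t1.png")
for n,p in(("s",a),("t",b)):
    print(n,p["fx"],p["cx"],p["cy"],-np.array(p["R"]).T@np.array(p["t"]))
    for l in["medbox","press_near","press_far","press_left","press_right"]:
        print(l,[(np.round(d["xy"]),round(d["confidence"],2)) for d in manip.tip_of(p,l)])
    print([(np.round(d["xy"]),round(d["confidence"],2)) for d in manip.find_in(p,"medbox")])
o=manip.observe();print(o["t"],o["position"],np.round(o["tool_rot"],2),o["width"])
E
```

```text
pics
s 539.3041834681825 323.4118382472118 243.61413636325744 [1.12519589 0.51396119 0.98367237]
medbox [(array([346., 182.]), 0.85), (array([304., 233.]), 0.7), (array([399., 274.]), 0.7)]
press_near [(array([328., 228.]), 0.95), (array([381., 275.]), 0.86), (array([374., 157.]), 0.58)]
press_far [(array([284., 195.]), 0.8), (array([418., 233.]), 0.72), (array([314., 159.]), 0.7)]
press_left [(array([346., 176.]), 0.85), (array([380., 242.]), 0.85), (array([289., 225.]), 0.56), (array([287., 196.]), 0.41), (array([322., 201.]), 0.34)]
press_right [(array([323., 201.]), 0.75), (array([424., 266.]), 0.71), (array([344., 145.]), 0.53)]
[(array([398., 260.]), 0.94), (array([344., 167.]), 0.58), (array([307., 222.]), 0.56)]
t 597.889418642699 330.53544247745424 234.82779842000681 [ 0.4599468  -0.01658675  1.49191199]
medbox [(array([391., 332.]), 0.89), (array([370., 250.]), 0.8)]
press_near [(array([338., 245.]), 0.79), (array([372., 358.]), 0.6), (array([268., 243.]), 0.57)]
press_far [(array([415., 308.]), 0.93), (array([398., 245.]), 0.75), (array([276., 303.]), 0.65)]
press_left [(array([374., 319.]), 0.93), (array([297., 272.]), 0.89), (array([366., 227.]), 0.76)]
press_right [(array([250., 274.]), 0.84), (array([368., 270.]), 0.67)]
[(array([272., 274.]), 0.93), (array([392., 333.]), 0.8), (array([366., 247.]), 0.78), (array([365., 224.]), 0.36)]
0.7 [0.24140793 0.63031191 0.24232181] [[-0.   -0.93  0.36]
 [-0.    0.36  0.93]
 [-1.    0.   -0.  ]] 0.08557396053219155
```

View pics/s1.png

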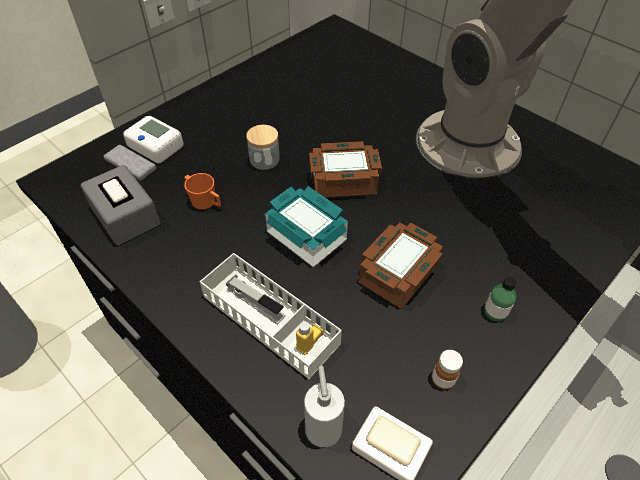

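View pics/t1.png

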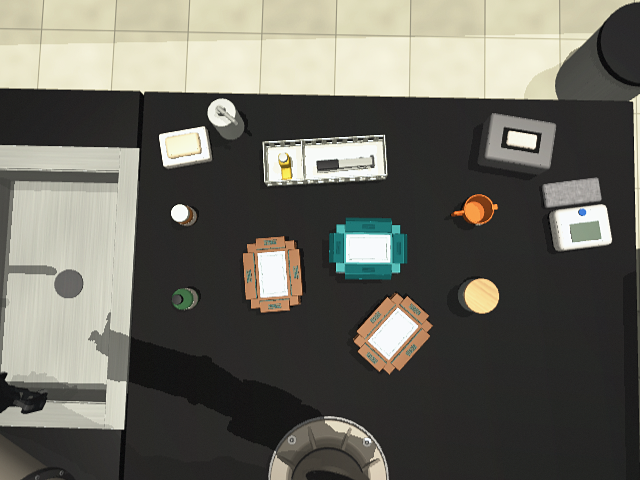

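The top view shows three candidates: a teal box at (368,248) and brown ones at (272,274) and (392,333). The teal box with the pale panel fits the description, and the brown ones are the look-alikes. I'll confirm with a crop and measure the panel.

```bash
python3 - <<'E'
from h import *
b=manip.grab_frame("top");a=manip.grab_frame("scene")
c1=cv2.resize(b["img"][200:300,310:430,::-1],None,fx=4,fy=4,interpolation=cv2.INTER_CUBIC)
c2=cv2.resize(a["img"][175:275,250:360,::-1],None,fx=2.9,fy=4,interpolation=cv2.INTER_CUBIC)
cv2.imwrite("pics/c1.png",np.hstack([c1,c2]))
# panel
hsv=cv2.cvtColor(b["img"],cv2.COLOR_RGB2HSV)
m=((hsv[...,1]<70)&(hsv[...,2]>150)).astype(np.uint8);k=np.zeros_like(m);k[215:285,325:412]=m[215:285,325:412]
n,l,st,ce=cv2.connectedComponentsWithStats(k);i=1+np.argmax(st[1:,4]);print(st[i],ce[i])
ys,xs=np.where(l==i)
P=np.array([onz(b,(x,y),0.067)[:2] for x,y in zip(xs,ys)])
r=cv2.minAreaRect((P*1000).astype(np.float32));print("panel rect mm",r,"centroid",P.mean(0))
# teal
t=((hsv[...,0]>80)&(hsv[...,0]<100)&(hsv[...,1]>100)).astype(np.uint8);k=np.zeros_like(t);k[205:295,320:415]=t[205:295,320:415]
ys,xs=np.where(k);P=np.array([onz(b,(x,y),0.078)[:2] for x,y in zip(xs,ys)])
print("teal rect",cv2.minAreaRect((P*1000).astype(np.float32)))
for lab in["press_near","press_far","press_left","press_right"]:
    print(lab,[(np.round(d["xy"]),round(d["confidence"],2),np.round(onz(b,d["xy"],.077),3)) for d in manip.tip_of(b,lab) if 320<d["xy"][0]<415 and d["xy"][1]<290])
c=onz(b,(368,248),.067);print(c)
for lab in["jar","cup","pill_bottle","syrup_bottle"]:
    d=manip.tip_of(b,lab); print(lab,d and np.round(onz(b,d[0]["xy"],0),3))
E
```

```text
[ 346  234   45   29 1265] [367.91225296 248.0916996 ]
panel rect mm ((554.156005859375, -83.44996643066406), (66.96240234375, 105.07496643066406), 1.3610451221466064) centroid [ 0.55390274 -0.08317103]
teal rect ((553.7131958007812, -81.76774597167969), (147.1189422607422, 182.5201416015625), 1.478916883468628)
press_near [(array([338., 245.]), 0.59, array([ 0.559, -0.011,  0.077]))]
press_far [(array([400., 246.]), 0.61, array([ 0.559, -0.159,  0.077]))]
press_left [(array([365., 226.]), 0.67, array([ 0.607, -0.074,  0.077]))]
press_right [(array([367., 269.]), 0.57, array([ 0.504, -0.082,  0.077]))]
[ 0.55410421 -0.08338704  0.067     ]
jar [ 0.447 -0.349  0.   ]
cup [ 0.655 -0.344  0.   ]
pill_bottle [0.63  0.374 0.   ]
syrup_bottle [0.429 0.361 0.   ]
```

View pics/c1.png

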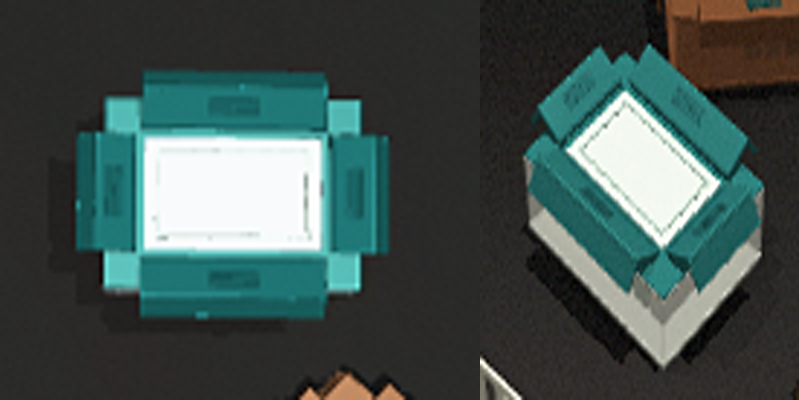

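The crop confirms the teal box with all four wings standing, centre about (0.554, -0.083), long side along world y, turned about 1.4°. Next I close the fingers and press the first wing.

```bash
cat >> h.py <<'E'
C=np.array([0.554,-0.083]);th=np.radians(1.4)
U=np.array([np.cos(th),np.sin(th)]);V=np.array([-np.sin(th),np.cos(th)])
X=np.array([0,0,-1.]);Z=np.array([V[0],V[1],0.]);Y=np.cross(Z,X)
RT=np.column_stack([X,Y,Z])
def st(s=""):
    o=manip.observe();print(s,"t",round(o["t"],2),"pos",np.round(o["position"],4),"F",np.round(o["ft_force"],1));return o
def press(p,up=0.125,zend=0.079,g=28):
    manip.line_to([p[0],p[1],up],feed=0.2)
    hit=manip.line_to([p[0],p[1],zend],feed=0.03,guard=g)
    st(f"hit {hit}")
    manip.line_to([p[0],p[1],up],feed=0.12)
E
python3 - <<'E'
from h import *
manip.command_gripper(0.0,20)
p=C+0.056*U
print(RT)
manip.move_to([p[0],p[1],0.2],RT); st()
press(p)
st()
b=manip.grab_frame("top");save(b,"t2.png",(290,180,450,300),4)
E
```

```text
[[ 0.         -0.99970149 -0.02443218]
 [ 0.         -0.02443218  0.99970149]
 [-1.         -0.          0.        ]]
 t 4.79 pos [ 0.6102 -0.0808  0.1999] F [ 0.3  0.1 -0.3]
hit True t 6.67 pos [ 0.6105 -0.0817  0.0819] F [-5.4  2.  18.5]
 t 7.18 pos [ 0.6099 -0.0813  0.1248] F [ 0.5 -0.1 -1. ]
```

View pics/t2.png

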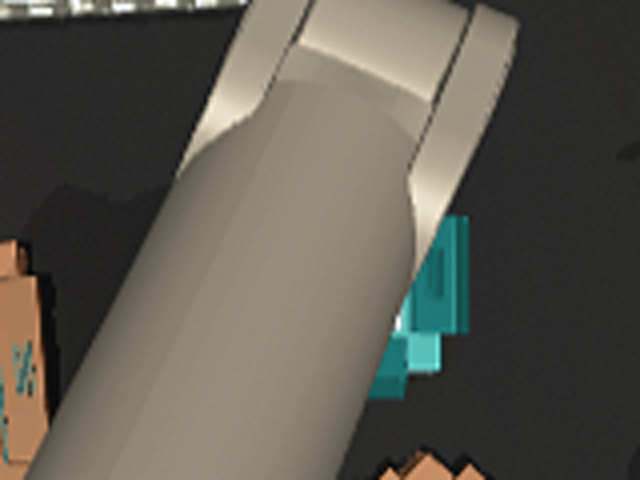

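The hard stop came at TCP z = 0.0819, which matches a fingertip height of 71 mm. The arm hides the box from above here: only the right-hand wing, around (435,275) in the crop, is visible. I'll carry on with the other three.

```bash
python3 - <<'E'
from h import *
for n,p in (("+v",C+0.076*V),("-u",C-0.056*U),("-v",C-0.076*V)):
    print(n); press(p)
p=C-0.2*V
manip.line_to([p[0],p[1],0.25],feed=0.25)
manip.move_to([0.45,-0.45,0.28],RT)
st()
b=manip.grab_frame("top");a=manip.grab_frame("scene")
save(b,"t3.png",(310,200,430,300),5);save(a,"s3.png",(240,170,370,275),5)
hsv=cv2.cvtColor(b["img"],cv2.COLOR_RGB2HSV)
t=((hsv[...,0]>80)&(hsv[...,0]<100)&(hsv[...,1]>100)).astype(np.uint8);k=np.zeros_like(t);k[205:295,320:415]=t[205:295,320:415]
ys,xs=np.where(k);P=np.array([onz(b,(x,y),0.071)[:2] for x,y in zip(xs,ys)])
print("teal rect",cv2.minAreaRect((P*1000).astype(np.float32)))
E
```

```text
+v
hit True t 9.19 pos [ 0.5524 -0.0068  0.0819] F [-4.8  1.4 17.5]
-u
hit True t 11.67 pos [ 0.4979 -0.0845  0.0818] F [-5.5  2.3 21.3]
-v
hit True t 14.15 pos [ 0.556  -0.1593  0.0819] F [-5.2  2.8 17.6]
 t 16.35 pos [ 0.4504 -0.4491  0.2793] F [ 0.3  0.7 -0.3]
teal rect ((553.7792358398438, -81.75981140136719), (138.12879943847656, 173.88673400878906), 0.8800323009490967)
```

View pics/t3.png

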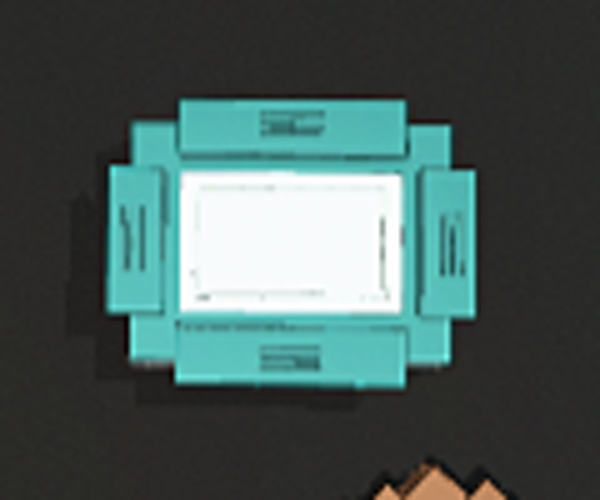

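View pics/s3.png

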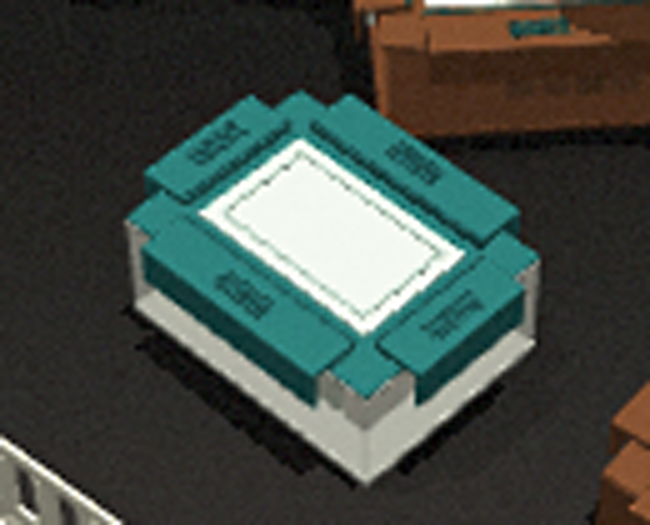

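Both pictures show all four wings level and evenly lit: top crop ridges at (292,123), (292,358), (133,238) and (452,245). The lid outline measures 174 x 138 mm against 176 x 136 nominal, and the box hasn't moved. The hand is clear, so I'm handing in.

```bash
python3 - <<'E'
from h import *
manip.hold(0.3); st()
manip.finish_job()
E
```

```text
t 16.75 pos [ 0.4504 -0.4496  0.2799] F [-0.1  0.1  0.6]
the job is handed in; nothing more can be done
```

I pressed all four wings of the teal medicine box shut with closed fingertips and handed the job in at about 17 s, with the hand raised clear (TCP 0.28 m up). The job reports no verdict.

- **Presses:** each one ended on the hard stop at TCP z of about 0.082 m, which puts the fingertips at the 71 mm rim height. The force reading after each stop was about 18–21 N.
- **Wings:** the last top and scene pictures show all four lying level. The lid outline measures 174 x 138 mm against 176 x 136 mm nominal.
- **Box:** the lid centre, measured from above, moved by less than 1 mm.
- **Bystanders:** I did not measure them again afterwards. The low presses were all on the box, and the other moves were well above everything else.
- **Look-alikes:** I did not reach for the two brown boxes.

No check failed or disagreed. The one picture taken after the first press was no use, because the arm hid the box from above.

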